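Load the spice grinder, fit its bayonet lid and hold it on pulse

TASK

Grind the nutmeg in short pulses: put the nutmeg from the small dish into the grinder's bowl, set the lid on with its lugs down through the two slots until it sits flush, then turn it clockwise (seen from above) against the spring half-way round, to the orange pulse marks. Keep hold of the lid there: the program finishes while still holding it at the orange marks, because it springs back when let go; never turn it so far that it clicks at the red lock marks, and do not upset or push away the things standing around.

Things in the scene. Friction and masses are not known exactly. Their poses are not given: they have to be found in the camera images.
- grinder: cordless spice grinder, fixed to the worktop by sucker feet: round aluminium drum with black collar, 120 mm across, 116 mm high. Origin: centre of its underside, z up. Steel bowl on top (72 mm inside; rim 107 mm, floor 68 mm, small blade to 75 mm above origin). Round it a channel with two entry slots at the grinder's own +x and -x. With the lid seated, the lid's origin is on the axis at 98 mm
- grinder_mouth (a point): on the grinder's axis, level with the collar's top (116 mm up); axes as the grinder. Channel roof: grey ledge 6 mm thick, inner edge at radius 46.5 mm, cut by the two slots, each 18 mm wide (channel wall at radius 52 mm). Marks on the collar, the same on both sides: white at each slot, orange (pulse, half-way) 0.64 rad clockwise from above, red (lock) 1.28 rad clockwise
- switch_ring (a joint): sprung ring in the channel that the lid's lugs carry round, rad, clockwise from above positive: 0 at rest, stop at 1.2. From mid slot the lid turns freely for 0.08 rad, then ring = lid turn - 0.08. Return torque 0.06 N m at 0, 0.12 N m at the orange marks (ring 0.56). A spring pin begins to resist at ring 0.72, the click is past 0.95
- lid: round white bayonet lid, 100 mm across, 61 mm high, 90 g, right way up on the worktop. Origin: centre of its underside. Skirt 89 mm outside; flange of radius 50 mm from 18 to 23 mm up rests on the grinder's ledge; low grey dome to 35 mm. Two lugs, 12 mm wide, 6 mm high, at the foot of the skirt at its own +x and -x, out to radius 49.5 mm. A half turn makes no difference
- lid_grip (a point): middle of the lid's white grip bar, on the axis 50 mm above the lid's origin. The bar runs along the lid's own x, straight above the lugs: 62 mm long, 14 mm wide, free from 36 to 61 mm up. Orange pointers on bar and flange point at the lugs; turn them to the marks
- nutmeg: brown whole nutmeg, egg-shaped, 25 mm thick and 27.5 mm tall, 12 g, standing on its flat end in the dish; origin at the centre of its underside, z along its length
- nutmeg_center (a point): centre of the nutmeg, 13.5 mm above its underside
- dish: small white saucer, 124 mm across at the 14 mm high rim, flat floor 5 mm above the worktop; origin under its centre
- spice_jar_2: bystander: glass spice jar with gold cap, 45 mm across, 100 mm tall, red-brown contents; origin under its centre
- spice_jar_1: bystander: glass spice jar with gold cap, 42 mm across, 96 mm tall, green contents; origin under its centre
- mill_2: bystander: small grey and clear shaker, 44 mm across, 90 mm tall; origin under its centre
- lemon_1: bystander: lemon, 72 x 57 x 58 mm; origin under its centre
- garlic_1: bystander: garlic bulb, 53 mm; origin under its centre

How it is judged:
On the way, in this order (a step that is already met when the one before it is completed fails the run):
1. the nutmeg lies in the grinder's bowl, let go (horizontal distance between nutmeg_center and grinder below 0.034 m and z of nutmeg_center in the frame of grinder between 0.07 and 0.106 m and contact force between the fingers and nutmeg below 0.2 N), for 0.2 s.
2. the lid sits flush with its lugs through the slots (horizontal distance between lid and grinder below 0.004 m and z of lid in the frame of grinder below 0.1015 m and angle between lid's own z axis and vertical below 0.06 rad), for 0.1 s.
3. the lid is turned to the orange marks and held there (all of step 2 and value of joint switch_ring between 0.42 and 0.7 rad and contact force between the fingers and lid above 1 N), for 0.5 s.
At the end, for the whole second after the job is handed in: Nutmeg in the bowl; lid flush on the grinder (within 4 mm of the axis, level, within 3.5 mm of fully down); switch ring steady between 0.42 and 0.70 rad, i.e. lid within about 8 degrees of the orange half-way marks; fingers still holding the lid (all of step 3 and horizontal distance between nutmeg_center and grinder below 0.034 m and z of nutmeg_center in the frame of grinder between 0.07 and 0.106 m and velocity of joint switch_ring between -0.15 and 0.15 rad/s); the arm keeps its last pose, push and grip.
It fails at once if the lid is turned on until it clicks towards lock (value of joint switch_ring above 0.95 rad).
It fails at once if a bystander is knocked over or pushed more than 40 mm (distance of any of spice_jar_2, spice_jar_1, mill_2, lemon_1, garlic_1 from where it was at the start of the episode above 0.04 m or angle between any of spice_jar_2, spice_jar_1, mill_2's own z axis and vertical above 0.5 rad).
It also fails if it takes over 61 s, if anything falls off the work surface, if the arm or the gripper's body presses on something with over 40 N, if the wrist force passes 120 N, or if a joint passes its speed limit or range.

ROBOT

A 7-joint arm with a two-finger parallel gripper is mounted at the origin on a cart in front of the work surface, level with it; the furniture and walls round the work are solid. World frame = base frame: x ahead of the robot, y to its left, z up, the work surface at z = 0. Lengths are in m, angles in rad, forces in N, time in s.
With the tool pointing down it reaches from about 0.4 to 0.925 m from the base axis. Payload 4.1 kg.
Tool frame: the origin (TCP) lies between the finger pads; the fingertips stand 11 mm ahead of it and the grasp point (between the pads) lies 8 mm behind it; z points along the fingers, y is the line along which they close (so a half turn about z gives the same grasp; the last joint's range is limited). The gripper opens to 85 mm and grips with 20 to 120 N. Pads are 22 mm wide; open, the fingers measure 114 mm over their backs; the gripper's body (76 mm by 85 mm) begins 54 mm behind the grasp point. The pads swing forward as they close: fully open they stand 13 mm farther back than shut.
Start: joints at [-1.439, 0.398, 0.045, 1.537, -0.019, 1.207, -0.051], TCP at [0.149, 0.633, 0.211] pointing down, gripper open.
Joint ranges: [-2.82, 2.82], [-0.49, 2.23], [-1.37, 1.46], [0, 2.46], [-1.36, 4.5], [0.23, 2], [-2.94, 2.94]. Speed limits (rad/s): [2.57, 2.57, 3.14, 3.14, 3.14, 3.14, 3.14].

INTERFACE

Orientations are given as a unit quaternion [x, y, z, w].
In Python, from workcell import robot gives the robot as it stands. The module is installed in compiled form; this text tells all that it offers.
- The arm moves only by the tool jog_arm, never from a script. Its argument "targets" is text: rows parted by semicolons, each of 5 numbers parted by spaces: the shift along the tool's x, y, z in m, then the turn about the tool's z in degrees, then the finger opening in m, from 0 to 0.0854. In form: dx dy dz twist hand; .... A call has 1 to 8 rows; each row shifts and turns the commanded pose from where the row before left it, along the tool's axes as they then stand; what a row does not reach is not made up. A row lasts 1/8 s, in which the tool goes at most 62.5 mm and 10.7 degrees, less where a joint would pass 70% of its speed; a pose out of reach is approached as far as the arm can. A call is refused whole if a number of a shift passes 0.0625 or a number of a turn 10.7, either way. A call with a gripper value outside its range is refused whole. The fingers move at their own pace and stop on an object; the grip force is fixed at half the most. Time passes only in rows, so rows that do not move let the fingers close. It gives the time, the measured TCP pose, the force, the opening and the grip force at its end, in the units of the state.
- robot.sense(): the state, without advancing time (a new reading comes with each control period).
- robot.get_image(name): name is "scene" or "top" or "wrist"; returns a dict with "pixels" (480x640x3 uint8, blue, green, red), "fov_y" (degrees; the focal length in pixels is half the picture's height over the tangent of half this angle, whatever the lens; pixels are square), "cx", "cy" (the principal point, pixels), "R" (3x3) and "t" (3): a world point X has camera coordinates R X + t; the wrist camera has in their place "hand_eye" (4x4, takes a point from camera to tool coordinates, whose origin is the TCP and whose axes are the flange's). Camera axes: x right, y down, z forward; pixel columns grow to the right and rows downward; lengths in m; the calibration is good to about 2 mm. The wrist camera is an equidistant fisheye: a pixel r from the principal point sees the ray r / f radians off the axis. A picture is of the moment at which its call begins: read the wrist's pose just before it. There is no depth.
- robot.hand_in(): hands the job in; it is judged then, once.
The state is a dict: "clock": time; "joints": joint angles; "qvel": joint speeds; "effort": joint torques, N m; "position": TCP position; "tcp_rot": TCP orientation; "contact_force": force on the tool from outside, world axes, zero at the start; "moment": the same for the moment, N m; "gripper_width": opening from 0.0 (shut) to 1.0 (fully open); "grasp_force": force on a finger pad.
Only numpy, scipy, OpenCV 4.12 (cv2) and the standard library are available. Lean on these libraries where they do the work, as an engineer would, in place of code of your own. Each camera call takes 0.05 s, during which the arm holds its last target. There are 200 camera calls.

## Working session

There is one attempt and no reset: what is moved stays moved. The work goes in short steps, Python scripts to look and compute and a tool call to move; the robot and the scene stay as the last step left them, time stands still between calls to the robot, and variables do not carry over. Pictures are saved under pics/ and viewed, at most 10 in all, crops included, and the job is handed in when it is done.

Besides the shell and the picture viewer there is one more tool, called after "Call:" by a JSON object that holds its "name" and its "arguments". jog_arm: Moves the arm, as the interface text tells. Its arguments: {"type":"object","properties":{"targets":{"type":"string"}},"required":["targets"]}

```bash
mkdir -p pics
cat > h.py <<'E'
import numpy as np, cv2, pickle
from workcell import robot
def shot(n):
    s=robot.sense(); im=robot.get_image(n); pickle.dump((s,im),open(f'{n}.pkl','wb')); return s,im
def foc(im): return 240/np.tan(np.radians(im['fov_y'])/2)
def ray(im,u,v):
    f=foc(im); d=np.array([(u-im['cx'])/f,(v-im['cy'])/f,1]); R=np.array(im['R']); return -R.T@np.array(im['t']), R.T@d
def at(im,u,v,z):
    o,d=ray(im,u,v); return o+d*(z-o[2])/d[2]
def proj(im,X):
    c=np.array(im['R'])@X+im['t']; f=foc(im); return np.array([im['cx']+f*c[0]/c[2],im['cy']+f*c[1]/c[2]])
E
python3 - <<'E'
from h import *
s,t=shot('top'); s2,c=shot('scene')
cv2.imwrite('pics/top.png',t['pixels']); cv2.imwrite('pics/scene.png',c['pixels'])
print(s)
for i in (t,c): print(foc(i),i['cx'],i['cy'],-np.array(i['R']).T@i['t'],np.array(i['R']).round(3))
E
```

```text
{'clock': 0.0, 'joints': array([-1.43901187,  0.39919032,  0.04505477,  1.53789801, -0.01870824,
        1.20690098, -0.05066187]), 'qvel': array([ 0.00127206, -0.00126638, -0.00155661,  0.00091535,  0.0012032 ,
        0.00096138, -0.00146957]), 'effort': array([-5.14281492e-04, -4.75127506e+01,  1.36434406e+00, -2.54219735e+01,
        1.14819378e-02,  9.50126356e-03, -8.85478144e-07]), 'position': array([0.14851742, 0.63210147, 0.20955701]), 'tcp_rot': array([ 1.15072841e-01,  9.93356566e-01, -9.86356303e-04, -4.55083199e-05]), 'contact_force': array([0.70347397, 1.294134  , 0.7975224 ]), 'moment': array([ 0.01497774, -0.0367702 ,  0.01432737]), 'grasp_force': 0.0, 'gripper_width': 0.9994808426578033}
516.9902619130314 321.304791191015 235.01745256631656 [0.35804102 0.01139133 1.34944584] [[-0.023 -1.    -0.015]
 [-0.984  0.025 -0.175]
 [ 0.175  0.011 -0.984]]
467.7742828535391 324.87919445064637 230.39843292360126 [ 0.04640133 -0.86248025  0.81286841] [[ 0.853 -0.521  0.015]
 [-0.29  -0.498 -0.817]
 [ 0.433  0.693 -0.576]]
```

View pics/top.png

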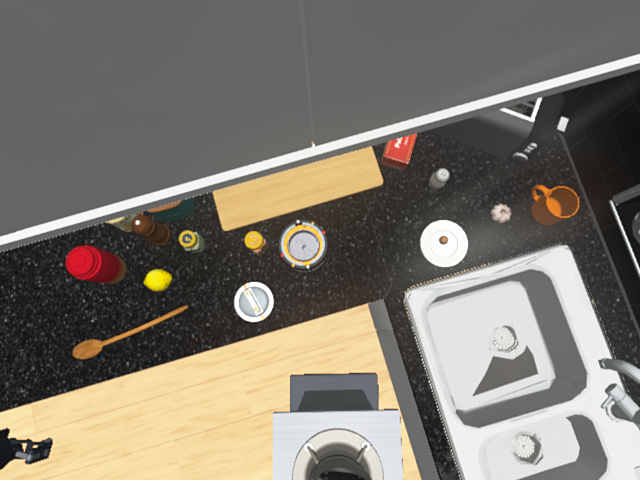

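View pics/scene.png

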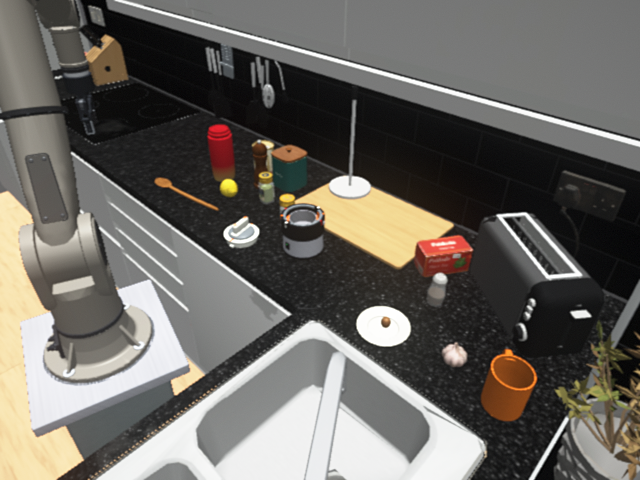

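The top view shows the grinder near (303,245), the lid near (254,302), and the nutmeg in its dish near (443,240). The scene view shows them at (303,230), (241,233) and (386,322). Next I'll zoom in for marks and pointers.

Run:
```python
from h import *
_,t=pickle.load(open('top.pkl','rb'));_,c=pickle.load(open('scene.pkl','rb'))
P=t['pixels']
a=cv2.resize(P[212:277,265:341],None,fx=5,fy=5,interpolation=cv2.INTER_CUBIC)[:, :380]
b=cv2.resize(P[270:335,216:292],None,fx=5,fy=5,interpolation=cv2.INTER_CUBIC)
cv2.imwrite('pics/crop.png',np.hstack([a,b]))
print('nutmeg',at(t,443.5,240,.02),'grinder',at(t,303,245,.11),'lid',at(t,254,302,.02))
print('scene nut',at(c,386,322,.018),'lid',at(c,241,235,.02),'gr',at(c,303,218,.116))
for n,u,v,z in [('jar1',190,240,.09),('jar2',255,241,.1),('mill',440,178,.09),('garlic',501,213,.03),('sinkcorner',405,293,0)]: print(n,at(t,u,v,z).round(3))
```

```text
nutmeg [ 0.57364646 -0.29088327  0.02      ] grinder [0.55529677 0.07023548 0.11      ] lid [0.42516187 0.20232808 0.02      ]
scene nut [ 0.57504677 -0.29086539  0.018     ] lid [0.42159845 0.19466854 0.02      ] gr [0.55029439 0.05563931 0.116     ]
jar1 [0.578 0.351 0.09 ]
jar2 [0.57  0.188 0.1  ]
mill [ 0.72  -0.276  0.09 ]
garlic [ 0.639 -0.442  0.03 ]
sinkcorner [ 0.44  -0.187  0.   ]
```

View pics/crop.png

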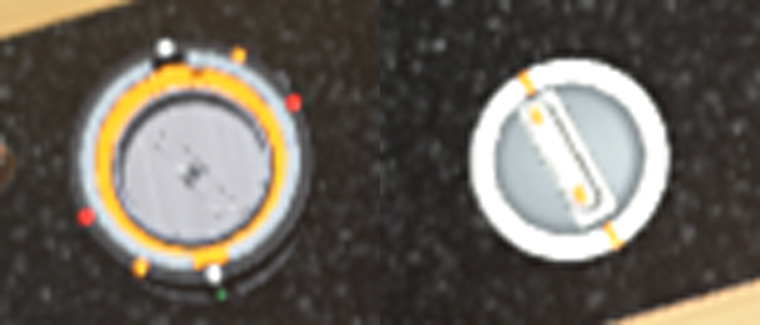

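```bash
cat >> h.py <<'E'
from scipy.spatial.transform import Rotation as Ro
def yaw(s): return np.degrees(np.arctan2(*Ro.from_quat(s['tcp_rot']).as_matrix()[:2,0][::-1]))
def delta(p,R,X): return np.asarray(R).T@(np.asarray(X)-p)
E
python3 - <<'E'
from h import *
_,t=pickle.load(open('top.pkl','rb'));s,c=pickle.load(open('scene.pkl','rb'))
g=lambda x,y,z,u0,v0: at(t,u0+(x+.5)/5-.5,v0+(y+.5)/5-.5,z)
G=[g(x,y,.116,265,212) for x,y in [(166,48),(214,272),(238,55),(140,267),(294,102),(87,216)]]
an=lambda a,b: np.degrees(np.arctan2(*(a-b)[:2][::-1]))
print('grinder c',[((G[i]+G[i+1])/2).round(4) for i in (0,2,4)],'yaw w,o,r',[an(G[i],G[i+1]) for i in (0,2,4)],[np.linalg.norm(G[i]-G[i+1]) for i in (0,2,4)])
L=[g(x,y,.023,216,270) for x,y in [(144,83),(235,236)]]
B=[g(x,y,.061,216,270) for x,y in [(157,116),(200,195)]]
print('lid c',sum(L)/2,'yaw',an(*L),np.linalg.norm(L[0]-L[1]),'bar',sum(B)/2,an(*B))
print('tool yaw',yaw(s),Ro.from_quat(s['tcp_rot']).as_matrix().round(3))
for n,X in [('G',sum(G)/6),('L',sum(L)/2)]: print(n,'in scene',proj(c,X))
hsv=cv2.cvtColor(t['pixels'],cv2.COLOR_BGR2HSV); 
for im,(u,v) in ((t,(443,240)),(c,(386,322))):
    q=im['pixels'][v-9:v+10,u-9:u+10].astype(float); m=q.sum(2)<330; y,x=np.nonzero(m); print('nut',u-9+x.mean(),v-9+y.mean(),m.sum(),at(im,u-9+x.mean(),v-9+y.mean(),.019))
E
```

```text
grinder c [array([0.5582, 0.0709, 0.116 ]), array([0.5577, 0.0712, 0.116 ]), array([0.5584, 0.0704, 0.116 ])] yaw w,o,r [np.float64(11.002590033917356), np.float64(-25.564161039510743), np.float64(-62.180159603082615)] [np.float64(0.11233070151027051), np.float64(0.11374350942231497), np.float64(0.11425112723688743)]
lid c [0.42652113 0.20330261 0.023     ] yaw 30.627543438759563 0.09143978502050534 bar [0.42650582 0.20318037 0.061     ] 28.50609921256682
tool yaw 166.78434719068167 [[-0.974  0.229 -0.   ]
 [ 0.229  0.974 -0.002]
 [-0.    -0.002 -1.   ]]
G in scene [302.76762768 214.51463422]
L in scene [241.30687213 232.16284482]
nut 441.15384615384613 241.07692307692307 13 [ 0.57112661 -0.28485434  0.019     ]
nut 385.1 323.3 40 [ 0.57009303 -0.29377834  0.019     ]
```

Call:
{"name": "jog_arm", "arguments": {"targets": "-0.0434 -0.0381 -0.007 0 0.05; -0.0434 -0.0381 -0.007 0 0.05; -0.0434 -0.0381 -0.007 0 0.05; -0.0434 -0.0381 -0.007 0 0.05; -0.0434 -0.0381 -0.007 0 0.05; -0.0434 -0.0381 -0.007 0 0.05; -0.034 -0.046 0 0 0.05; -0.034 -0.046 0 0 0.05"}}

```text
clock: 1.1
position: [0.3955, 0.2436, 0.2524]
tcp_rot: [0.115, 0.993, 0.0, -0.0]
contact_force: [0.8, 0.3, 0.1]
gripper_width: 0.581
grasp_force: 0.0
```

Call:
{"name": "jog_arm", "arguments": {"targets": "-0.0296 -0.048 0 0 0.05; -0.0296 -0.048 0 0 0.05; -0.0296 -0.048 0 0 0.05; -0.0296 -0.048 0 0 0.05; -0.0296 -0.048 0 0 0.05; -0.0296 -0.048 0 0 0.05; -0.0296 -0.048 0 0 0.05; -0.0296 -0.048 0 0 0.05"}}

```text
clock: 2.1
position: [0.5381, -0.1836, 0.2523]
tcp_rot: [0.115, 0.993, 0.0, -0.0]
contact_force: [0.3, 0.2, -0.1]
gripper_width: 0.586
grasp_force: 0.0
```

Call:
{"name": "jog_arm", "arguments": {"targets": "-0.0296 -0.048 0.05 0 0.05; -0.0296 -0.048 0.05 0 0.05; 0 0 0 0 0.05; 0 0 0 0 0.05"}}

```text
clock: 2.6
position: [0.5674, -0.2706, 0.1696]
tcp_rot: [0.115, 0.993, 0.0, -0.0]
contact_force: [-0.8, 0.3, 0.3]
gripper_width: 0.586
grasp_force: 0.0
```

```bash
cat >> h.py <<'E'
def wproj(s,im,X):
    H=np.array(im['hand_eye']); R=Ro.from_quat(s['tcp_rot']).as_matrix(); c=np.linalg.inv(H)@np.r_[R.T@(np.asarray(X)-s['position']),1]
    th=np.arctan2(np.hypot(*c[:2]),c[2]); k=foc(im)*th/max(np.hypot(*c[:2]),1e-9); return np.array([im['cx']+k*c[0],im['cy']+k*c[1]])
def wat(s,im,u,v,z):
    f=foc(im); d=np.array([u-im['cx'],v-im['cy']]); r=np.hypot(*d); th=r/f
    H=np.array(im['hand_eye']); R=Ro.from_quat(s['tcp_rot']).as_matrix()
    w=R@H[:3,:3]@np.r_[d/max(r,1e-9)*np.sin(th),np.cos(th)]; o=s['position']+R@H[:3,3]
    return o+w*(z-o[2])/w[2]
E
python3 - <<'E'
from h import *
s,w=shot('wrist'); cv2.imwrite('pics/w1.png',w['pixels'])
print(s['position'],yaw(s),foc(w),wproj(s,w,[.574,-.291,.019]),wproj(s,w,s['position']))
E
```

```text
[ 0.5673977  -0.27060005  0.16956319] 166.78046712262608 371.64829954431775 [297.82957029 231.55680681] [318.19863668 287.965613  ]
```

View pics/w1.png

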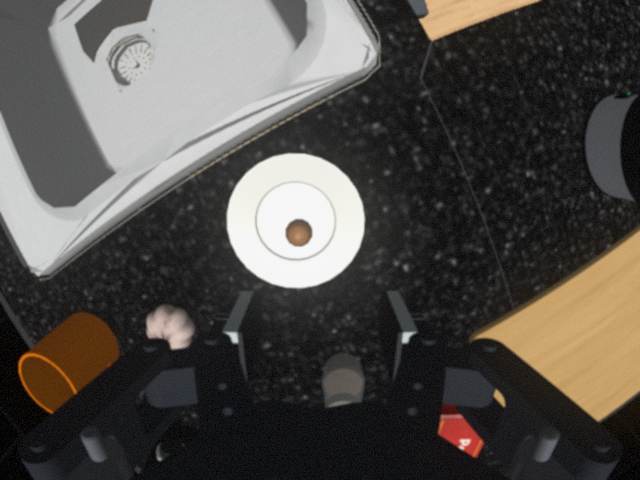

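The wrist picture shows the nutmeg at about (299,233), close to the predicted (298,231.6), with free space around the dish.

Run:
```python
from h import *
s,w=pickle.load(open('wrist.pkl','rb'))
q=w['pixels'].astype(float)[213:253,279:319]; m=(q[...,2]-q[...,0]>25); y,x=np.nonzero(m); u,v=279+x.mean(),213+y.mean()
X=wat(s,w,u,v,.0185); print(u,v,m.sum(),X, delta(s['position'],Ro.from_quat(s['tcp_rot']).as_matrix(),[X[0],X[1],.019]))
```

```text
298.3507306889353 233.05845511482255 479 [ 0.5755443  -0.29094521  0.0185    ] [-0.01266109 -0.01805237  0.1505436 ]
```

Call:
{"name": "jog_arm", "arguments": {"targets": "-0.0125 -0.018 0.03 0 0.05; 0 0 0.05 0 0.05; 0 0 0.04 0 0.05; 0 0 0.03 0 0.05; 0 0 0 0 0.05; 0 0 0 0 0.015; 0 0 0 0 0.015; 0 0 0 0 0.015"}}

```text
clock: 3.65
position: [0.5762, -0.2917, 0.021]
tcp_rot: [0.115, 0.993, -0.0, 0.001]
contact_force: [0.5, 0.4, -0.2]
gripper_width: 0.177
grasp_force: 0.0
```

Call:
{"name": "jog_arm", "arguments": {"targets": "0 0 0 0 0.015; 0 0 0 0 0.015; 0 0 0 0 0.015; 0 0 -0.02 0 0.015; 0 0 -0.05 0 0.015; 0 0 -0.05 0 0.015; 0 0 -0.06 0 0.015; 0 0 0 0 0.015"}}

```text
clock: 4.65
position: [0.5783, -0.2945, 0.207]
tcp_rot: [0.115, 0.993, -0.002, 0.006]
contact_force: [0.0, 0.1, -0.7]
gripper_width: 0.175
grasp_force: 0.0
```

Run:
```python
from h import *
s,w=shot('wrist'); cv2.imwrite('pics/w2.png',w['pixels'])
print(s['position'],yaw(s),wproj(s,w,[.5755,-.291,.019]),s['joints'])
```

```text
[ 0.57825136 -0.29447655  0.20704907] 166.73567558414763 [322.31817243 204.69804917] [-0.10857216  0.48124112  0.73052179  1.56917301 -0.33857127  1.20830205
  2.02204481]
```

View pics/w2.png

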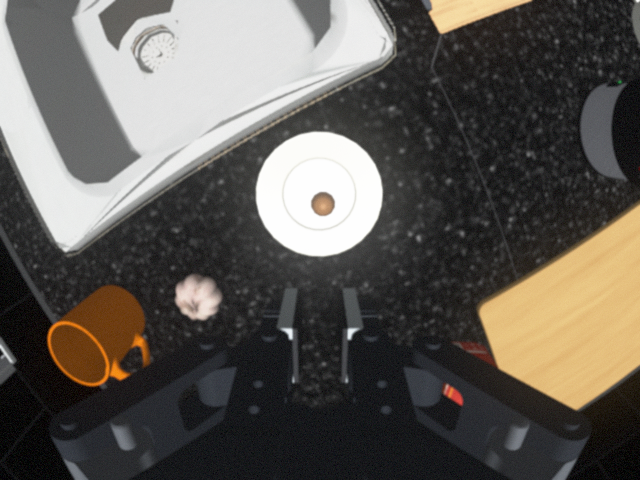

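The nutmeg still stands unmoved at (322,204). The grip missed it: the fingers at (297–344, 290) are closed on nothing. I'll check the finger geometry in the wrist view.

Run:
```python
from h import *
s,w=pickle.load(open('wrist.pkl','rb')); p=s['position'];R=Ro.from_quat(s['tcp_rot']).as_matrix()
for z in (-.03,-.008,.0,.011,.02):
  for x in (-.011,.011): print(z,x,[wproj(s,w,p+R@[x,y,z]).round(0) for y in (-.0075,.0075)])
print(np.array(w['hand_eye']).round(4))
q=w['pixels'].astype(float)[184:224,302:342]; m=(q[...,2]-q[...,0]>25); y,x=np.nonzero(m); print(302+x.mean(),184+y.mean(),m.sum(),wat(s,w,302+x.mean(),184+y.mean(),.0185))
s,t=shot('top'); s,c=shot('scene')
a=cv2.resize(t['pixels'][205:275,405:485],None,fx=5,fy=5,interpolation=cv2.INTER_CUBIC);b=cv2.resize(c['pixels'][285:355,345:425],None,fx=5,fy=5,interpolation=cv2.INTER_CUBIC)
cv2.imwrite('pics/c2.png',np.hstack([a,b])); print(s['position'],R.round(3))
```

```text
-0.03 -0.011 [array([300., 340.]), array([336., 340.])]
-0.03 0.011 [array([299., 292.]), array([337., 292.])]
-0.008 -0.011 [array([302., 316.]), array([334., 316.])]
-0.008 0.011 [array([301., 272.]), array([335., 272.])]
0.0 -0.011 [array([303., 308.]), array([334., 308.])]
0.0 0.011 [array([302., 266.]), array([334., 266.])]
0.011 -0.011 [array([304., 299.]), array([333., 299.])]
0.011 0.011 [array([303., 259.]), array([333., 259.])]
0.02 -0.011 [array([304., 292.]), array([332., 292.])]
0.02 0.011 [array([304., 253.]), array([333., 253.])]
[[-5.000e-04 -9.606e-01 -2.781e-01  7.030e-02]
 [ 1.000e+00 -3.000e-04 -6.000e-04  8.000e-04]
 [ 5.000e-04 -2.781e-01  9.606e-01 -1.639e-01]
 [ 0.000e+00  0.000e+00  0.000e+00  1.000e+00]]
322.555 204.0225 400 [ 0.5750023  -0.29064708  0.0185    ]
[ 0.57570357 -0.29180367  0.20130231] [[-0.973  0.229  0.011]
 [ 0.229  0.973 -0.005]
 [-0.012 -0.002 -1.   ]]
```

View pics/c2.png

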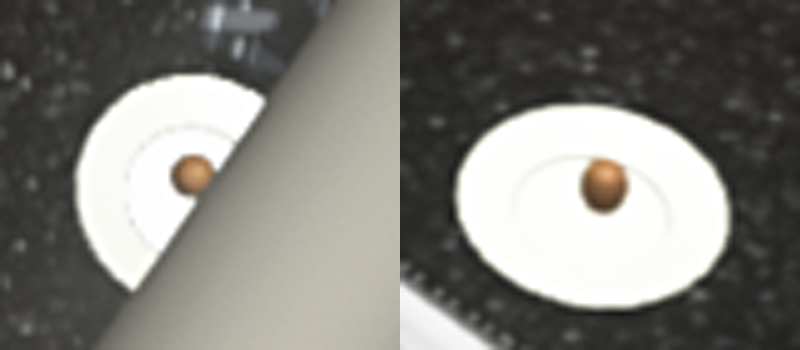

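The fingertips appear around v=290–330. That puts them about 30 mm farther back than the nominal geometry, which would explain a miss above the nutmeg. I'll check this in the scene camera before going lower.

Run:
```python
from h import *
s,c=pickle.load(open('scene.pkl','rb')); p=s['position'];R=Ro.from_quat(s['tcp_rot']).as_matrix()
P=[proj(c,p+R@[0,0,z]) for z in (-.062,-.008,0,.011)]; print(np.round(P,1), yaw(s), s['gripper_width'])
u,v=P[2].astype(int); x0,y0=u-50,v-40
b=cv2.resize(c['pixels'][y0:y0+75,x0:x0+100],None,fx=8,fy=8,interpolation=cv2.INTER_CUBIC)
for q in P: cv2.circle(b,tuple(int(k) for k in ((q-[x0,y0]+.5)*8)),4,(0,0,255),1)
cv2.imwrite('pics/c3.png',b)
```

```text
[[397.4 236.3]
 [394.8 257.3]
 [394.4 260.3]
 [393.9 264.4]] 166.76902896006754 0.17932893203253866
```

View pics/c3.png

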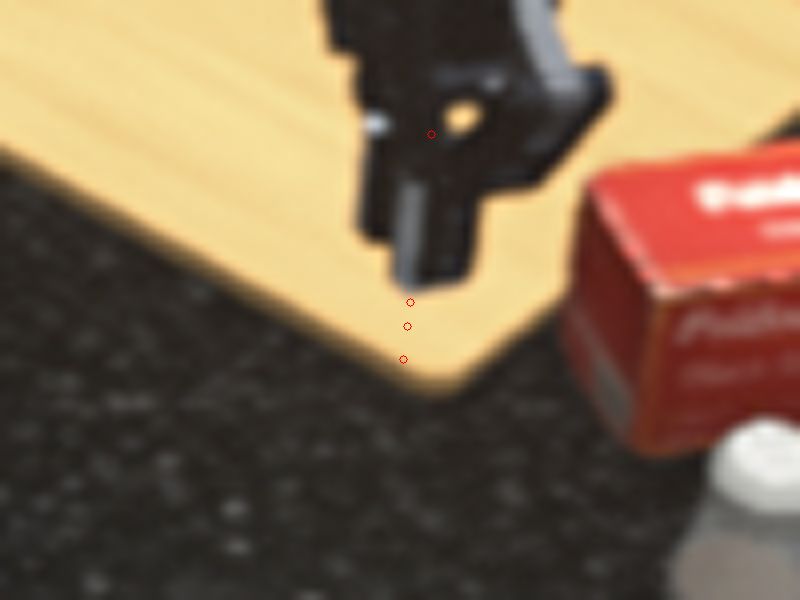

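The fingertips sit about 30 mm above the nominal tip point, at roughly TCP z −0.02. I'll go down again, correspondingly lower.

Call:
{"name": "jog_arm", "arguments": {"targets": "0.0005 0.001 0.05 0 0.05; 0 0 0.05 0 0.05; 0 0 0.05 0 0.05; 0 0 0.035 0 0.05; 0 0 0.015 0 0.05; 0 0 0 0 0.05"}}

```text
clock: 5.55
position: [0.5742, -0.29, -0.0016]
tcp_rot: [0.115, 0.993, 0.0, -0.001]
contact_force: [-0.4, -1.1, 0.3]
gripper_width: 0.587
grasp_force: 0.0
```

Call:
{"name": "jog_arm", "arguments": {"targets": "0 0 0.005 0 0.05; 0 0 0.004 0 0.05; 0 0 0.003 0 0.05; 0 0 0 0 0.05; 0 0 0 0 0.015; 0 0 0 0 0.015; 0 0 0 0 0.015; 0 0 0 0 0.015"}}

```text
clock: 6.55
position: [0.5754, -0.2906, -0.012]
tcp_rot: [0.115, 0.993, -0.0, 0.0]
contact_force: [-0.7, 0.6, 4.0]
gripper_width: 0.255
grasp_force: 58.8
```

Call:
{"name": "jog_arm", "arguments": {"targets": "0 0 -0.02 0 0.015; 0 0 -0.05 0 0.015; 0 0 -0.05 0 0.015; 0 0 -0.05 0 0.015; 0 0 -0.02 0 0.015; 0.0142 0.0497 0 0 0.015; 0.0142 0.0497 0 0 0.015; 0.0142 0.0497 0 0 0.015"}}

```text
clock: 7.55
position: [0.5669, -0.1337, 0.1772]
tcp_rot: [0.115, 0.993, 0.0, -0.001]
contact_force: [0.7, -0.3, 0.0]
gripper_width: 0.253
grasp_force: 58.8
```

Call:
{"name": "jog_arm", "arguments": {"targets": "0.0142 0.0497 0 0 0.015; 0.0142 0.0497 0 0 0.015; 0.0142 0.0497 0 0 0.015; 0.0142 0.0497 0 0 0.015; 0 0 0 0 0.015; 0 0 0 0 0.015"}}

```text
clock: 8.3
position: [0.5574, 0.0703, 0.1773]
tcp_rot: [0.115, 0.993, -0.001, -0.0]
contact_force: [0.1, -1.7, -0.1]
gripper_width: 0.25
grasp_force: 58.9
```

Run:
```python
from h import *
s,w=shot('wrist'); cv2.imwrite('pics/w3.png',w['pixels'])
print(s['position'],yaw(s),s['gripper_width'],s['grasp_force'],wproj(s,w,[.558,.071,.116]),delta(s['position'],Ro.from_quat(s['tcp_rot']).as_matrix(),[.558,.071,.07]))
```

```text
[0.55739066 0.07034924 0.17731963] 166.78140804552035 0.2502584631990431 58.85163649509195 [319.92748929 250.52749539] [-0.00052466  0.00089987  0.10731827]
```

View pics/w3.png

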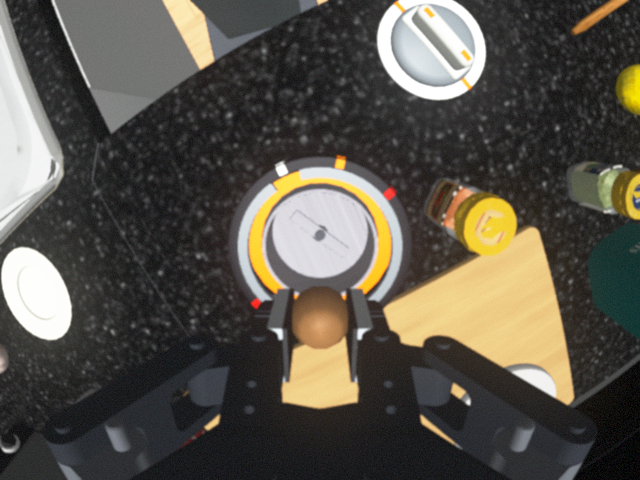

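The nutmeg is held between the pads at (320,318) over the grinder, whose centre is at (320,245), as predicted. Lowering it in.

Call:
{"name": "jog_arm", "arguments": {"targets": "0 0.001 0.04 0 0.015; 0 0 0.04 0 0.015; 0 0 0.027 0 0.015; 0 0 0 0 0.015; 0 0 0 0 0.015; 0 0 0 0 0.03; 0 0 0 0 0.03; 0 0 0 0 0.03"}}

```text
clock: 9.35
position: [0.5585, 0.0722, 0.0712]
tcp_rot: [0.115, 0.993, 0.0, 0.0]
contact_force: [-0.0, 0.5, 0.4]
gripper_width: 0.354
grasp_force: 0.0
```

Call:
{"name": "jog_arm", "arguments": {"targets": "0 0 -0.02 0 0.03; 0 0 -0.04 0 0.03; 0 0 -0.05 0 0.03; 0 0 -0.02 0 0.05; 0 0 0 0 0.05; 0 0 0 0 0.05"}}

```text
clock: 10.1
position: [0.5573, 0.0721, 0.1995]
tcp_rot: [0.115, 0.993, -0.0, -0.001]
contact_force: [-0.5, -0.1, -0.3]
gripper_width: 0.585
grasp_force: 0.0
```

Run:
```python
from h import *
s,w=shot('wrist'); im=w['pixels']
c=wproj(s,w,[.558,.071,.09]).astype(int); l=wproj(s,w,[.4265,.2032,.03]).astype(int)
f=lambda u:cv2.resize(im[max(u[1]-65,0):max(u[1]-65,0)+130,u[0]-65:u[0]+65],(390,390),interpolation=cv2.INTER_CUBIC)
cv2.imwrite('pics/w4.png',np.hstack([f(c),f(l)]))
print(s['position'],yaw(s),s['gripper_width'],c,l,s['clock'])
```

```text
[0.55725476 0.0720914  0.19951406] 166.79283685496338 0.5850723904497914 [317 232] [426  48] 10.1
```

View pics/w4.png

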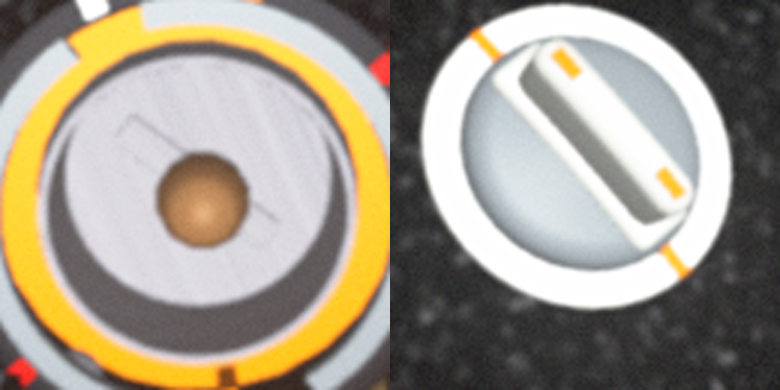

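The nutmeg lies in the middle of the bowl. The lid's pointers are clearly visible in the right-hand crop, so I'll refine its pose from them.

Run:
```python
from h import *
s,w=pickle.load(open('wrist.pkl','rb'))
an=lambda a,b: np.degrees(np.arctan2(*(a-b)[:2][::-1]))
for z,a,b in ((.023,(97,45),(286,262)),(.061,(177,62),(281,183))):
    A,B=[wat(s,w,361+(x+.5)/3-.5,(y+.5)/3-.5,z) for x,y in (a,b)]; print((A+B)/2,an(A,B),np.linalg.norm(A-B))
R=Ro.from_quat(s['tcp_rot']).as_matrix()
print(delta(s['position'],R,[.4265,.2032,s['position'][2]]))
# grinder marks in same view: white, red x2
u0,v0=317-65,232-65
for n,x,y in (('white',90,5),('red1',383,65),('red2',22,372)): print(n,wat(s,w,u0+(x+.5)/3-.5,v0+(y+.5)/3-.5,.116))
```

```text
[0.42704794 0.2037261  0.023     ] -150.9873436287772 0.08988670151792974
[0.4267212  0.20357369 0.061     ] -151.2214094498776 0.044513858111336194
[0.1572508  0.0977671  0.00022819]
white [0.50299684 0.05948256 0.116     ]
red1 [0.53099148 0.12029972 0.116     ]
red2 [0.58440036 0.02076933 0.116     ]
```

Call:
{"name": "jog_arm", "arguments": {"targets": "0.0393 0.0245 0 0 0.05; 0.0393 0.0245 0 0 0.05; 0.0393 0.0245 0 0 0.05; 0.0393 0.0245 0 0 0.05; 0 0 0 -10.5 0.05; 0 0 0 -10.5 0.05; 0 0 0 -10.5 0.05; 0 0 0 -10.5 0.05"}}

```text
clock: 11.15
position: [0.4266, 0.2029, 0.1993]
tcp_rot: [-0.252, 0.968, -0.001, -0.001]
contact_force: [-1.3, -0.4, 0.4]
gripper_width: 0.581
grasp_force: 0.0
```

Call:
{"name": "jog_arm", "arguments": {"targets": "0 0 0.04 0 0.05; 0 0 0.04 0 0.05; 0 0 0.03 0 0.05; 0 0 0 0 0.05; 0 0 0 0 0.05"}}

```text
clock: 11.78
position: [0.428, 0.2034, 0.0911]
tcp_rot: [-0.248, 0.969, -0.0, 0.0]
contact_force: [0.3, 0.3, 0.3]
gripper_width: 0.588
grasp_force: 0.0
```

Run:
```python
from h import *
s,w=shot('wrist'); cv2.imwrite('pics/w5.png',w['pixels'])
print(s['position'],yaw(s),s['joints'].round(2),s['clock'],delta(s['position'],Ro.from_quat(s['tcp_rot']).as_matrix(),[.4267,.2034,.020]))
# orange pointer blobs
hsv=cv2.cvtColor(w['pixels'],cv2.COLOR_BGR2HSV); m=cv2.inRange(hsv,(8,150,150),(25,255,255))
n,l,st,ce=cv2.connectedComponentsWithStats(m)
for i in range(1,n):
    if 15<st[i,4]<1500: print(ce[i].round(1),st[i],wat(s,w,*ce[i],.061).round(4),wat(s,w,*ce[i],.023).round(4))
```

```text
[0.4279574  0.20339989 0.09111464] -151.2337795215076 [-1.02  0.26  0.56  2.09 -0.18  0.84  1.72] 11.775 [0.00113806 0.00061529 0.07111399]
[319.  176.5] [317 169   5  16  79] [0.3847 0.1797 0.061 ] [0.3882 0.1815 0.023 ]
[319.5 225.5] [317 219   6  14  84] [0.4077 0.1926 0.061 ] [0.4157 0.197  0.023 ]
[319.6 300.3] [317 294   6  14  76] [0.4463 0.2138 0.061 ] [0.462  0.2224 0.023 ]
[  3.4 303.2] [  0 300  10   9  56] [0.58   0.0022 0.061 ] [ 0.6219 -0.0307  0.023 ]
[320.2 313.1] [317 312   7   3  18] [0.4534 0.2181 0.061 ] [0.4704 0.2275 0.023 ]
[ 68.5 324.4] [ 65 320   8   9  32] [0.5557 0.0693 0.061 ] [0.5928 0.0495 0.023 ]
[573.6 327.3] [ 507  322  133   12 1222] [0.3838 0.3881 0.061 ] [0.3872 0.4308 0.023 ]
[ 62.9 329.3] [ 58 324  11  12  85] [0.5635 0.0652 0.061 ] [0.6021 0.0446 0.023 ]
[ 26.6 404.4] [ 23 401   8   8  44] [0.6838 0.0343 0.061 ] [0.746  0.0077 0.023 ]
[182.3 428.2] [178 426  12   5  35] [0.5933 0.1766 0.061 ] [0.6378 0.1779 0.023 ]
[175.4 446.1] [166 440  24  16 193] [0.6184 0.1778 0.061 ] [0.6678 0.1793 0.023 ]
```

Bar pointers give the lid centre as (0.427, 0.203) and yaw 28.8°, in line with the tool. Descending to grip.

Call:
{"name": "jog_arm", "arguments": {"targets": "0.001 0.0005 0.03 0 0.05; 0 0 0.025 0 0.05; 0 0 0.016 0 0.05; 0 0 0 0 0.05; 0 0 0 0 0.005; 0 0 0 0 0.005; 0 0 0 0 0.005; 0 0 0 0 0.005"}}

```text
clock: 12.82
position: [0.4274, 0.2039, 0.0208]
tcp_rot: [-0.249, 0.969, 0.001, 0.001]
contact_force: [-0.0, -0.8, 5.1]
gripper_width: 0.149
grasp_force: 60.0
```

Call:
{"name": "jog_arm", "arguments": {"targets": "0 0 0 0 0.005; 0 0 -0.01 0 0.005; 0 0 -0.03 0 0.005; 0 0 -0.05 0 0.005; 0 0 -0.04 0 0.005; 0 0 -0.03 0 0.005; 0 0 0 0 0.005; 0 0 0 0 0.005"}}

```text
clock: 13.82
position: [0.4255, 0.2029, 0.179]
tcp_rot: [-0.249, 0.969, -0.0, -0.001]
contact_force: [-0.4, 0.1, -0.5]
gripper_width: 0.151
grasp_force: 59.0
```

```bash
cat > lidm.py <<'E'
from h import *
# where orange bar pointers lie in the hand, and poses
s,w=shot('wrist'); R=Ro.from_quat(s['tcp_rot']).as_matrix()
print(s['position'],yaw(s),s['gripper_width'],s['grasp_force'],s['clock'],s['contact_force'].round(1),s['moment'].round(2))
print('tilt',R[:,2].round(4))
hsv=cv2.cvtColor(w['pixels'],cv2.COLOR_BGR2HSV); m=cv2.inRange(hsv,(8,150,150),(25,255,255))
n,l,st,ce=cv2.connectedComponentsWithStats(m)
zt=s['position'][2]+.041   # bar top, if gripped with bar foot just under the tips
for i in range(1,n):
    if 15<st[i,4]<1500 and 260<ce[i][0]<380: print(ce[i].round(1),st[i],(R.T@(wat(s,w,*ce[i],zt)-s['position'])).round(4),(R.T@(wat(s,w,*ce[i],zt-.038)-s['position'])).round(4))
for n,g in (('goal',[.558,.0708,s['position'][2]]),): print(n,delta(s['position'],R,g))
E
python3 lidm.py
```

```text
[0.42554902 0.20289454 0.17895481] -151.21934851433008 0.15081720573557666 59.04914438724518 13.825 [-0.4  0.1 -0.5] [ 0.01 -0.07  0.  ]
tilt [-1.4e-03 -5.0e-04 -1.0e+00]
[319.5 194.4] [316 183   9  24 193] [ 0.0509  0.0004 -0.0409] [ 0.045   0.0003 -0.0029]
[319.5 273.5] [314 262  12  24 287] [ 0.0227  0.0003 -0.041 ] [ 0.0082  0.0003 -0.003 ]
[319.5 374.5] [315 366  10  18 180] [-0.0212  0.0003 -0.041 ] [-0.0493  0.0003 -0.0031]
goal [-5.24912279e-02 -1.79546344e-01 -1.09783506e-04]
```

Call:
{"name": "jog_arm", "arguments": {"targets": "-0.0131 -0.0449 0 0 0.005; -0.0131 -0.0449 0 0 0.005; -0.0131 -0.0449 0 0 0.005; -0.0131 -0.0449 0 0 0.005; 0 0 0 8.75 0.005; 0 0 0 8.75 0.005; 0 0 0 0 0.005; 0 0 0 0 0.005"}}

```text
clock: 14.88
position: [0.5582, 0.0712, 0.1788]
tcp_rot: [-0.099, 0.995, -0.0, -0.001]
contact_force: [0.1, 0.4, -0.3]
gripper_width: 0.152
grasp_force: 59.1
```

```bash
python3 lidm.py
python3 - <<'E'
from h import *
s,w=pickle.load(open('wrist.pkl','rb'))
im=w['pixels'].copy()
for z in (.116,):
  for a in (11.3,191.3):
    r=np.radians(a); X=[.558+.0565*np.cos(r),.0708+.0565*np.sin(r),z]; print(a,wproj(s,w,X))
hsv=cv2.cvtColor(im,cv2.COLOR_BGR2HSV)
for nm,lo,hi in (('red',(0,170,120),(5,255,255)),('or',(8,150,150),(25,255,255)),('red',(174,170,120),(180,255,255))):
  n,l,st,ce=cv2.connectedComponentsWithStats(cv2.inRange(hsv,lo,hi))
  for i in range(1,n):
    X=wat(s,w,*ce[i],.116)-[.558,.0708,.116]
    if st[i,4]>12 and np.hypot(*X[:2])<.075: print(nm,ce[i].round(1),st[i,4],np.hypot(*X[:2]).round(4),np.degrees(np.arctan2(X[1],X[0])).round(1))
E
```

```text
[0.55823213 0.07121485 0.17881727] -168.5800112801356 0.1519006299199594 59.132017493247986 14.875 [ 0.1  0.4 -0.3] [-0.04  0.05  0.02]
tilt [-1.5e-03 -5.0e-04 -1.0e+00]
[313.9 173.7] [281 167  52  21 343] [ 0.058  -0.0013 -0.0409] [ 0.0543 -0.0019 -0.0029]
[374.1 177.8] [368 171  12  14 104] [ 0.0568  0.0188 -0.0409] [ 0.0526  0.0243 -0.0029]
[341.  181.5] [333 178  20   8  46] [ 0.0554  0.0077 -0.0409] [ 0.0509  0.0098 -0.0029]
[319.8 194.4] [316 183   9  24 206] [ 0.051   0.0006 -0.0409] [ 0.0451  0.0006 -0.0029]
[319.5 273.5] [314 262  12  24 288] [ 0.0229  0.0005 -0.041 ] [ 0.0083  0.0005 -0.003 ]
[319.5 374.5] [315 366  10  18 180] [-0.0211  0.0005 -0.041 ] [-0.0492  0.0004 -0.0031]
goal [ 3.09671813e-04 -3.60673198e-04  5.75734366e-07]
11.3 [318.28015362 326.35944198]
191.3 [318.39746254 159.16694846]
or [313.9 173.7] 343 0.0477 -165.4
or [374.1 177.8] 104 0.0569 154.2
or [341.  181.5] 46 0.045 173.4
or [319.8 194.4] 206 0.0347 -170.2
or [319.5 273.5] 288 0.0172 13.9
```

The orange mark puts the slot yaw at about 11°, and the lid is within 0.5 mm of the axis. Lowering.

Call:
{"name": "jog_arm", "arguments": {"targets": "0 0 0.02 0 0.005; 0 0 0.015 0 0.005; 0 0 0.008 0 0.005; 0 0 0.006 0 0.005; 0 0 0.005 0 0.005; 0 0 0 0 0.005"}}

```text
clock: 15.68
position: [0.5587, 0.0711, 0.1255]
tcp_rot: [-0.098, 0.995, 0.0, -0.0]
contact_force: [-0.4, -0.1, -1.5]
gripper_width: 0.147
grasp_force: 59.2
```

Call:
{"name": "jog_arm", "arguments": {"targets": "0 0 0.003 0 0.005; 0 0 0.003 0 0.005; 0 0 0.001 0 0.005; 0 0 0 0 0.005"}}

```text
clock: 16.18
position: [0.5589, 0.0711, 0.1189]
tcp_rot: [-0.098, 0.995, 0.0, 0.0]
contact_force: [-1.4, 0.3, 0.5]
gripper_width: 0.149
grasp_force: 59.4
```

```bash
python3 lidm.py
```

```text
[0.55890671 0.0711392  0.11885346] -168.719986287189 0.14874443295427467 59.39582884311676 16.175 [-1.4  0.3  0.5] [0.04 0.13 0.01]
tilt [ 2.e-04  3.e-04 -1.e+00]
[317.7 177.2] [300 175  39   7 126] [ 0.0568 -0.0001 -0.041 ] [ 0.0527 -0.0003 -0.003 ]
[319.5 194.4] [316 183   9  24 193] [ 0.051   0.0005 -0.041 ] [ 0.0451  0.0005 -0.003 ]
[319.5 273.4] [314 262  12  24 286] [ 0.0229  0.0005 -0.041 ] [ 0.0084  0.0005 -0.003 ]
[319.5 374.5] [315 366  10  18 180] [-0.0211  0.0005 -0.041 ] [-0.0493  0.0004 -0.003 ]
goal [ 9.55541900e-04 -1.55296871e-04 -3.05817717e-07]
```

Call:
{"name": "jog_arm", "arguments": {"targets": "0.0005 0 0.001 0 0.005; 0 0 0.001 0 0.005; 0 0 0 0 0.005"}}

```text
clock: 16.6
position: [0.5589, 0.0712, 0.1188]
tcp_rot: [-0.098, 0.995, 0.001, 0.0]
contact_force: [-5.0, 0.4, 13.5]
gripper_width: 0.152
grasp_force: 61.1
```

Seated: z has stopped at the expected height with 13.5 N of reaction. Easing off and turning clockwise.

Call:
{"name": "jog_arm", "arguments": {"targets": "0.001 0 -0.001 0 0.005; 0 0 0 4 0.005; 0 0 0 5 0.005; 0 0 0 5 0.005; 0 0 0 5 0.005; 0 0 0 5 0.005; 0 0 0 0 0.005"}}

```text
clock: 17.48
position: [0.5586, 0.0701, 0.1188]
tcp_rot: [0.111, 0.994, -0.0, 0.001]
contact_force: [-0.6, -1.3, 6.5]
gripper_width: 0.146
grasp_force: 60.1
```

```bash
python3 lidm.py
```

```text
[0.55859387 0.07012924 0.11877565] 167.23879826918485 0.14648515257101763 60.14262020587921 17.475 [-0.6 -1.3  6.5] [-0.23  0.22 -0.1 ]
tilt [ 2.5e-03 -6.0e-04 -1.0e+00]
[347.9 168.5] [341 159  15  19 207] [ 0.06    0.01   -0.0412] [ 0.0569  0.0129 -0.0031]
[275.2 187.8] [258 180  35  18 173] [ 0.0536 -0.0141 -0.0411] [ 0.0485 -0.0187 -0.0031]
[319.7 194.5] [315 183  10  24 204] [ 0.0513  0.0008 -0.0411] [ 0.0454  0.0007 -0.0031]
[319.5 273.5] [314 262  12  24 288] [ 0.0232  0.0007 -0.0411] [ 0.0086  0.0006 -0.003 ]
[319.5 374.5] [315 366  10  18 180] [-0.0209  0.0006 -0.0409] [-0.0491  0.0006 -0.0029]
goal [ 7.27357429e-04  5.23012029e-04 -1.93629607e-06]
```

The lid follows the hand and 12.7° remain to the orange mark, which the image confirms.

Call:
{"name": "jog_arm", "arguments": {"targets": "0 0 0 4 0.005; 0 0 0 4 0.005; 0 0 0 4.5 0.005; 0 0 0 0 0.005; 0 0 0 0 0.005; 0 0 0 0 0.005; 0 0 0 0 0.005; 0 0 0 0 0.005"}}

```text
clock: 18.52
position: [0.5586, 0.0699, 0.1188]
tcp_rot: [0.219, 0.976, -0.0, 0.001]
contact_force: [-1.1, -1.6, 5.5]
gripper_width: 0.148
grasp_force: 60.1
```

```bash
python3 lidm.py
python3 - <<'E'
from h import *
s,w=pickle.load(open('wrist.pkl','rb')); cv2.imwrite('pics/w6.png',w['pixels'])
E
```

```text
[0.55855645 0.06992701 0.11880766] 154.75697404075837 0.1483524291789889 60.14221787452698 18.525 [-1.1 -1.6  5.5] [-0.3   0.18 -0.03]
tilt [ 2.5e-03 -6.0e-04 -1.0e+00]
[320.1 165.2] [314 157  13  17 212] [ 0.0613  0.0009 -0.0412] [ 0.0584  0.0009 -0.0031]
[319.  194.5] [315 183   9  24 216] [ 0.0514  0.0005 -0.0411] [ 0.0455  0.0005 -0.0031]
[319.5 273.5] [314 262  12  24 288] [ 0.0234  0.0007 -0.0411] [ 0.0087  0.0007 -0.003 ]
[319.5 374.5] [315 366  10  18 180] [-0.0207  0.0007 -0.0409] [-0.049   0.0006 -0.0029]
goal [ 8.75601822e-04  5.52327393e-04 -1.89073987e-06]
```

View pics/w6.png

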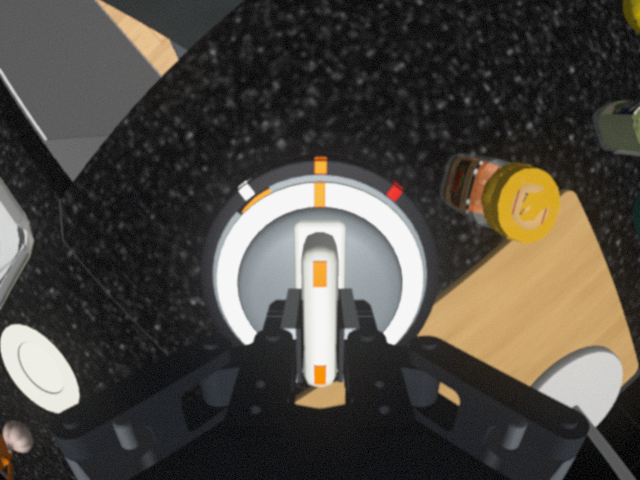

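The lid's flange pointer at (319,195) lines up with the orange mark at (320,165). The lid is flush and still gripped with 60 N, and it has been held for over 0.5 s. Handing in.

```bash
python3 -c "
from workcell import robot
print(robot.hand_in())"
```

```text
the job is handed in; nothing more can be done
None
```

I handed the job in at about 18.5 s of the 61 s allowed, with the nutmeg in the bowl and the lid flush and held at the orange pulse marks; the first grasp missed the nutmeg without moving it, and the hand-in gave no verdict.

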